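Lock the biscuit box with its curved pin

TASK

Lock the biscuit box: pick up the curved steel pin by its red grip, pass it round its own curve through the brass loop on the lid and on into the brass socket, and press it gently home until you feel it bottom on the cushion hidden inside. Never force it, then let go and leave it lying flat on the plate, still home, and leave the things standing around alone.

Things in the scene. Friction and masses are not known exactly. Their poses are not given: they have to be found in the camera images.
- biscuit_box: Low fixed wooden box, 176 x 196 x 60 mm; origin under its middle, z up. On top a round steel plate (radius 70 mm), its top 63 mm above the origin. Angles are about box z, from box +x, counterclockwise from above. On a circle of radius 45 mm stand a brass loop at 180 deg (robot's side) and a roofed curved brass socket, 202 to 264 deg. The pin goes in counterclockwise: loop, then socket.
- plate_center (a point): The middle of the steel plate's top face, on the circle's axis; axes as the box. The pin lies flat on the plate, its origin on this point, while it is turned in about this axis. More than 12 N of the pin on loop, socket or cushion is too much.
- loop: Origin: middle of the pin's way through the brass loop, 4 mm above the plate, on the circle. The loop is an upright arch of 8 mm round bar across the circle: 12 mm clear between its legs (so +-2 mm for the 8 mm pin), 16 mm clear height, 24 mm high and 28 mm wide outside. It spans 175 to 185 deg of the circle.
- socket: Origin: middle of its mouth, at 202 deg on the circle, 4 mm above the plate. Curved channel 13 mm wide, 14 mm high inside (25 and 19 mm outside). Hidden inside is a rubber cushion, its face anywhere from 220 to 244 deg, different each time: it can only be felt. It gives 1 mm per 4 N, is damped (1.5 N more at 15 mm/s) and springs back slowly. Press it with 4 to 8 N for 0.5 s.
- locking_pin: Loose curved pin, about 0.09 kg, of 8 mm round steel bar bent to an arc of 45 mm radius (middle line), lying flat. Origin: centre of the arc, at the height of its underside; z up. From its +x axis, counterclockwise, the arc runs from the upright grip at 90 deg (+y) to the rounded free tip at 200 deg; the tip leads when it turns counterclockwise. A round foot under the grip: 28 mm wide, 6 mm thick.
- pin_tip (a point): The outermost end of the pin's rounded tip, on the bar's middle line (45 mm from the pin's origin at 200 degrees, 4 mm above the underside).
- pin_grip (a point): The middle of the red upright grip block, at (0, 45, 47) mm in the pin's frame. The block is 26 mm long (pin's x), 14 mm thick (pin's y: pinch it along y, from above) and 38 mm high, from 28 to 66 mm above the underside.
- mug: Striped mug standing on the worktop, 86 x 120 x 90 mm, loose; a bystander. Origin: middle of its underside.
- tomato_tin: Short tin, 75 mm diameter, 58 mm high, loose; a bystander. Origin: middle of its underside.
- salt_shaker: Salt shaker, 44 mm diameter, 90 mm high, loose; a bystander. Origin: middle of its underside.
- tea_carton: Green carton, 67 x 122 x 77 mm, loose; a bystander. Origin: middle of its underside.
There are look-alikes about, which are no part of the job. Leave any turquoise look-alike of the locking_pin alone.

How it is judged (in metres and radians):
On the way, in this order (a step that is already met when the one before it is completed fails the run):
1. the pin lies on the plate with its tip through the loop (horizontal distance between locking_pin and plate_center below 0.01 m and z of locking_pin in the frame of plate_center below 0.008 m and y of pin_tip in the frame of plate_center below -0.006 m and x of pin_tip in the frame of plate_center below -0.02 m), for 0.05 s.
2. the pin is pressed on the hidden cushion with at least 3 N for 0.2 s (contact force between locking_pin and stop_pad_c0 above 3 N), for 0.2 s.
At the end, for the whole second after the job is handed in: The pin lies flat on the plate (within 3 mm of height and 0.08 rad), its origin within 7 mm of the plate's middle, through the loop, its tip in the socket within about 4 mm of the cushion's face, at rest and released (distance between pin_tip and stop_pad_c0 below 0.0075 m and horizontal distance between locking_pin and plate_center below 0.007 m and z of locking_pin in the frame of plate_center below 0.003 m and angle between locking_pin's own z axis and vertical below 0.08 rad and linear speed of locking_pin below 0.01 m/s and contact force between the fingers and locking_pin below 0.05 N); the robot touches nothing.
It fails at once if the pin presses on the loop with more than 12 N (contact force between locking_pin and loop above 12 N).
It fails at once if the pin presses on the socket (with the cushion in it) with more than 12 N (contact force between locking_pin and socket above 12 N).
It fails at once if the pin or the robot presses on the box with more than 40 N (contact force between any of locking_pin, the arm, the fingers and biscuit_box above 40 N).
It fails at once if the mug, the tin, the salt shaker or the carton is moved by more than 20 mm (distance of any of mug, tomato_tin, salt_shaker, tea_carton from where it was at the start of the episode above 0.02 m).
It also fails if it takes over 72 s, if anything falls off the work surface, if the arm or the gripper's body presses on something with over 40 N, if the wrist force passes 120 N, or if a joint passes its speed limit or range.

ROBOT

A 6-joint arm with a two-finger parallel gripper is mounted at the origin on a cart in front of the work surface, level with it; the furniture and walls round the work are solid. World frame = base frame: x ahead of the robot, y to its left, z up, the work surface at z = 0. Lengths are in mm, angles in degrees, forces in N, time in s.
With the tool pointing down it reaches from about 350 to 850 mm from the base axis. Payload 8.1 kg.
Tool frame: the origin (TCP) lies on the centre line of the jaws, within the pads' length; the fingertips stand 19 mm ahead of it and the grasp point (between the pads) is the TCP; z points along the fingers, y is the line along which they close (so a half turn about z gives the same grasp; the last joint's range is limited). The gripper opens to 85 mm and grips with 20 to 120 N. Pads are 22 mm wide; open, the fingers measure 114 mm over their backs; the gripper's body (76 mm by 85 mm) begins 54 mm behind the grasp point. The pads swing forward as they close: fully open they stand 13 mm farther back than shut.
Start: joints at [68.503, 7.471, 85.268, -0, 87.261, -4.893], TCP at [171.434, 574.992, 250.292] pointing down, gripper open.
Joint ranges: [-169.43, 169.43], [-51.17, 129.36], [1.28, 143.12], [-76.62, 256.62], [0, 156.53], [-152.29, 152.29]. Speed limits (degrees/s): [136.94, 136.94, 159.86, 180, 180, 180].

INTERFACE

Orientations are given as [roll, pitch, yaw] about the fixed x, y, z axes, in that order (R = Rz(yaw) Ry(pitch) Rx(roll)).
In Python, from bench import r gives the robot as it stands. The module is installed in compiled form; this text tells all that it offers.
- The arm moves only by the tool servo_tool, never from a script. Its arguments are lists of equal length, an entry for each row: "fingers": the finger opening in m, from 0 to 0.0854; "linear": the shift along the tool's x, y, z in m, a list of three; "rotation": the turn, a rotation vector about the tool's x, y, z in degrees, a list of three. A call has 1 to 10 rows; each row is the pose to reach, as a shift and turn from the pose commanded when the call began, along the tool's axes at that moment; what a row does not reach only later rows make up. A row lasts 1/10 s, in which the tool goes at most 50 mm and 8.59 degrees, less where a joint would pass 70% of its speed; a pose out of reach is approached as far as the arm can. A call with a gripper value outside its range is refused whole. The fingers move at their own pace and stop on an object; "force" is the grip in N (left out, the last holds). Time passes only in rows, so rows that repeat a pose let the fingers close. It gives the time, the measured TCP pose, the force, the opening and the grip force at its end, in the units of the state.
- r.sense(): the state, without advancing time (a new reading comes with each control period).
- r.snapshot(name): name is "scene" or "top" or "wrist"; returns a dict with "frame" (480x640x3 uint8, red, green, blue), "fx", "fy", "cx", "cy" (pixels), "camera_from_world" (4x4, takes a point from world to camera coordinates). Camera axes: x right, y up, looking along -z (the intrinsics and any distortion apply to the point x, -y, -z); pixel columns grow to the right and rows downward; lengths in mm; the calibration is good to about 2 mm. The wrist camera is an equidistant fisheye: a pixel r from the principal point sees the ray r / f radians off the axis. A picture is of the moment at which its call begins. There is no depth.
- r.hand_in(): hands the job in; it is judged then, once.
The state is a dict: "time": time; "joint_pos": joint angles; "qd": joint speeds; "joint_efforts": joint torques, N m; "tool_pos": TCP position; "tcp_rot": TCP orientation; "ft_force": force on the tool from outside, world axes, zero at the start; "wrist_torque": the same for the moment, N m; "finger_gap": finger opening in mm; "grip_force": force on a finger pad.
Only numpy, scipy, OpenCV 4.12 (cv2) and the standard library are available. Lean on these libraries where they do the work, as an engineer would, in place of code of your own. Each camera call takes 0.05 s, during which the arm holds its last target. There are 200 camera calls.

## Working session

There is one attempt and no reset: what is moved stays moved. The work goes in short steps, Python scripts to look and compute and a tool call to move; the robot and the scene stay as the last step left them, time stands still between calls to the robot, and variables do not carry over. Pictures are saved under pics/ and viewed, at most 13 in all, crops included, and the job is handed in when it is done.

Besides the shell and the picture viewer there is one more tool, called after "Emit:" by a JSON object that holds its "method" and its "body", one argument or row to a line. servo_tool: Moves the arm, as the interface text tells. Its arguments: {"type":"object","properties":{"fingers":{"type":"array","items":{"type":"number"}},"linear":{"type":"array","items":{"type":"array","items":{"type":"number"}}},"rotation":{"type":"array","items":{"type":"array","items":{"type":"number"}}},"force":{"type":"number"}},"required":["fingers","linear","rotation"]}

```bash
mkdir -p pics; python3 - <<'E'
from bench import r
import cv2,pickle,numpy as np
S={n:r.snapshot(n) for n in("scene","top")}
pickle.dump(S,open('s0.pkl','wb'))
for n in S:
    cv2.imwrite(f'pics/{n}0.png',S[n]['frame'][:,:,::-1]); s=S[n]; print(n,s['fx'],s['fy'],s['cx'],s['cy'],[k for k in s],np.round(s['camera_from_world'],3).tolist())
print(r.sense())
E
```

```text
scene 436.7340084571832 436.7340084571832 308.0143342683197 234.92593275784498 ['frame', 'fx', 'fy', 'cx', 'cy', 'camera_from_world'] [[0.849, -0.529, 0.009, -530.453], [0.297, 0.491, 0.819, -240.798], [-0.438, -0.693, 0.574, -838.12], [0.0, 0.0, 0.0, 1.0]]
top 613.0768519041122 613.0768519041122 325.33952751387847 234.0944546428557 ['frame', 'fx', 'fy', 'cx', 'cy', 'camera_from_world'] [[0.021, -1.0, 0.008, -38.16], [0.991, 0.022, 0.128, -606.475], [-0.128, 0.005, 0.992, -1583.4], [0.0, 0.0, 0.0, 1.0]]
{'time': 0.1, 'joint_pos': array([ 6.85007557e+01,  7.51183118e+00,  8.53226415e+01,  1.03672456e-03,
        8.72624261e+01, -4.89300861e+00]), 'qd': array([-0.06201122, -0.18403126, -0.13073903,  0.0458365 ,  0.00736278,
       -0.05836622]), 'joint_efforts': array([ 3.50541968e-04, -5.70950496e+01, -5.01942623e+01, -2.82175597e-04,
        8.13616585e-03,  4.67759514e-05]), 'tool_pos': array([171.27681172, 574.54946338, 249.34218088]), 'tcp_rot': array([-1.79903543e+02, -9.29669332e-03,  1.63393706e+02]), 'ft_force': array([0.10877923, 0.16817271, 0.45157324]), 'wrist_torque': array([ 0.03468255, -0.018641  ,  0.03476181]), 'grip_force': 0.0, 'finger_gap': 85.15712344951449}
```

View pics/top0.png

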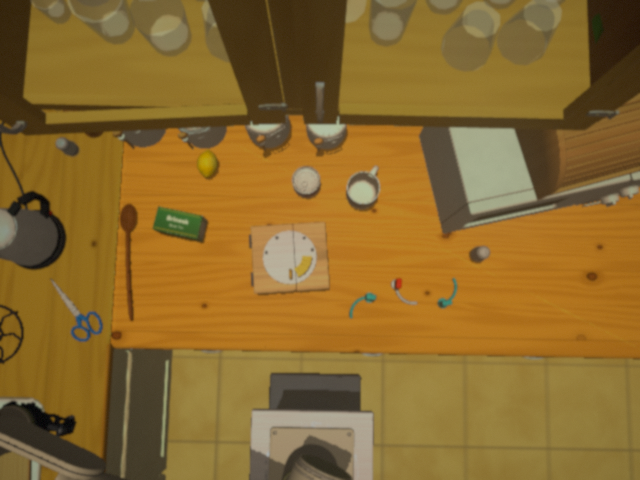

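View pics/scene0.png

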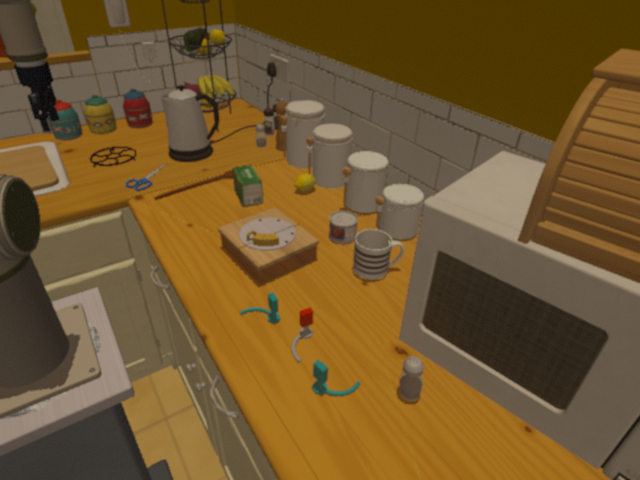

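The top view shows the box at (289,258) with a white plate and a brass loop at (291,273) and socket at (304,267). There are three pin-like things: turquoise at (360,302), turquoise at (449,295), and steel with a red grip at (400,290). Only the last fits the description. I'll measure it and confirm it in an enlarged crop.

```bash
cat > h.py <<'E'
import numpy as np,cv2
def ray(s,u,v):
    M=s['camera_from_world'];R=M[:3,:3];o=-R.T@M[:3,3]
    d=R.T@np.array([(u-s['cx'])/s['fx'],-(v-s['cy'])/s['fy'],-1.]);return o,d
def plane(s,u,v,z):
    o,d=ray(s,u,v);return o+d*(z-o[2])/d[2]
def tri(rays):
    A=0;b=0
    for o,d in rays:
        d=d/np.linalg.norm(d);P=np.eye(3)-np.outer(d,d);A=A+P;b=b+P@o
    return np.linalg.solve(A,b)
def proj(s,p):
    q=s['camera_from_world']@np.append(p,1);return s['cx']+s['fx']*q[0]/-q[2],s['cy']+s['fy']*q[1]/q[2]
def wray(s,u,v):
    M=s['camera_from_world'];R=M[:3,:3];o=-R.T@M[:3,3]
    x,y=u-s['cx'],v-s['cy'];r=np.hypot(x,y);t=r/s['fx']
    return o,R.T@np.array([np.sin(t)*x/r,-np.sin(t)*y/r,-np.cos(t)])
def wproj(s,p):
    q=s['camera_from_world']@np.append(p,1);x,y=q[0],-q[1];n=np.hypot(x,y);t=np.arctan2(n,-q[2])
    return s['cx']+s['fx']*t*x/n,s['cy']+s['fx']*t*y/n
def blobs(m,a=8):
    n,l,st,c=cv2.connectedComponentsWithStats(m.astype(np.uint8));return [(st[i].tolist(),c[i].round(1).tolist()) for i in range(1,n) if st[i][4]>=a]
E
python3 - <<'E'
import pickle;from h import *
S=pickle.load(open('s0.pkl','rb'))
for n in S:
    h=cv2.cvtColor(S[n]['frame'],cv2.COLOR_RGB2HSV);H,s,v=h[...,0],h[...,1],h[...,2]
    print(n,'red',blobs(((H<5)|(H>174))&(s>170)&(v>100),12)[:8])
    if n=='top':
        m=(s<60)&(v>130);print('white',blobs(m[220:320,240:470]))
        m=(H>18)&(H<32)&(s>100)&(v>80);print('brass',blobs(m[220:300,255:325],4))
f=S['top']['frame']
a=cv2.resize(f[210:320,240:340,::-1],None,fx=4,fy=4,interpolation=cv2.INTER_CUBIC)
b=cv2.resize(f[265:320,380:430,::-1],None,fx=8,fy=8,interpolation=cv2.INTER_CUBIC)
cv2.imwrite('pics/crop0.png',np.hstack([a,b[:440]]))
E
```

```text
scene red [([125, 99, 19, 8, 88], [133.4, 102.3]), ([55, 101, 16, 9, 89], [61.7, 105.1])]
top red []
white [([225, 3, 5, 4, 13], [227.3, 4.5]), ([24, 12, 52, 51, 1777], [47.2, 35.5])]
brass [([40, 36, 17, 21, 210], [48.3, 45.4]), ([35, 52, 1, 6, 6], [35.0, 54.5]), ([54, 56, 16, 4, 38], [62.0, 57.5]), ([43, 63, 2, 2, 4], [43.5, 63.5]), ([52, 63, 6, 2, 8], [54.6, 63.5]), ([24, 64, 8, 2, 8], [27.5, 64.8]), ([38, 64, 2, 2, 4], [38.5, 64.5])]
```

View pics/crop0.png

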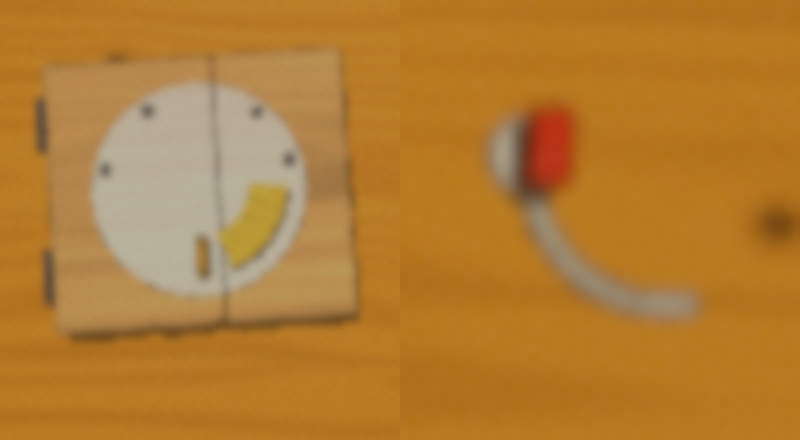

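The crop shows the steel pin with its red grip top at top-view pixel (398.5,283.8) and its tip at (417,303). This is the pin, since the other two are turquoise. The plate's middle is near (290,257), the loop at (291,274), and the socket is on the lower right, as described.

```bash
python3 - <<'E'
import pickle;from h import *
from bench import r
S=pickle.load(open('s0.pkl','rb'));t=S['top'];s=S['scene']
g=plane(t,398.5,283.8,66);tip=plane(t,417.0,302.9,4);print('grip',g,'tip',tip,np.hypot(*(tip-g)[:2]),'(73.7)')
gx,gy=(tip-g)[:2];yaw=np.degrees(np.arctan2(gy,gx)-np.arctan2(-60.4,-42.3));print('pin yaw',yaw)
print('centre est',g[:2]-45*np.array([-np.sin(np.radians(yaw)),np.cos(np.radians(yaw))]))
h=cv2.cvtColor(s['frame'],cv2.COLOR_RGB2HSV);m=((h[...,0]<6)|(h[...,0]>174))&(h[...,1]>150);print(blobs(m[290:350,280:330]))
c=plane(t,290,257.3,63);print('plate',c,'loop',plane(t,291,274,87),'reach',np.hypot(*c[:2]))
L=[plane(t,240+45/4,210+65/4,60),plane(t,240+62/4,210+332/4,60),plane(t,240+340/4,210+48/4,60),plane(t,240+357/4,210+318/4,60)]
for a,b in((1,0),(3,2)):
    d=L[a]-L[b];print('box len',np.hypot(*d[:2]),'yaw',np.degrees(np.arctan2(-d[1],-d[0])))
w=r.snapshot('wrist');print(w['fx'],w['cx'],w['cy'],np.round(w['camera_from_world'],2).tolist())
E
```

```text
grip [ 478.7447968 -216.0579868   66.       ] tip [ 432.07882968 -273.60907378    4.        ] 74.09345517705556 (73.7)
pin yaw -4.032517811638454
centre est [ 475.58027877 -260.94658029]
[([21, 19, 11, 8, 44], [25.4, 22.2])]
plate [541.35452941  65.60482096  63.        ] loop [496.61344308  60.59324247  87.        ] reach 545.3152473971924
box len 174.3267284302445 yaw 5.712915639529763
box len 176.54692171667415 yaw 4.794093126819711
371.64829954431775 325.1437936116361 242.78461435629185 [[0.28, 0.96, -0.0, -599.48], [-0.92, 0.27, -0.27, 34.42], [-0.26, 0.08, 0.96, -377.1], [0.0, 0.0, 0.0, 1.0]]
```

Emit:
{"method": "servo_tool", "body": {
  "fingers": [0.085,0.085,0.085,0.085,0.085,0.085,0.085,0.085,0.085,0.085],
  "linear": [
    [-0.03,-0.023,0],
    [-0.065,-0.05,0],
    [-0.1,-0.078,0.01],
    [-0.14,-0.108,0.01],
    [-0.18,-0.139,0.01],
    [-0.22,-0.17,0.01],
    [-0.26,-0.2,0.01],
    [-0.3,-0.232,0.01],
    [-0.335,-0.26,0.01],
    [-0.365,-0.282,0.01]
  ],
  "rotation": [
    [0,0,0],
    [0,0,0],
    [0,0,0],
    [0,0,0],
    [0,0,0],
    [0,0,0],
    [0,0,0],
    [0,0,0],
    [0,0,0],
    [0,0,0]
  ]
}}

```text
time: 1.15
tool_pos: [441.5, 198.0, 240.2]
tcp_rot: [-180.0, 0.0, 163.3]
ft_force: [-0.0, 0.4, -0.5]
finger_gap: 84.9
grip_force: 0.0
```

Emit:
{"method": "servo_tool", "body": {
  "fingers": [0.06,0.06,0.06,0.06,0.06,0.06,0.06],
  "linear": [
    [-0.02,-0.035,0],
    [-0.04,-0.075,0],
    [-0.063,-0.115,0],
    [-0.08,-0.145,0],
    [-0.088,-0.16,0],
    [-0.088,-0.16,0],
    [-0.088,-0.16,0]
  ],
  "rotation": [
    [0,0,2],
    [0,0,-3],
    [0,0,-6],
    [0,0,-9],
    [0,0,-12],
    [0,0,-13],
    [0,0,-13]
  ]
}}

```text
time: 1.85
tool_pos: [479.0, 22.1, 240.0]
tcp_rot: [180.0, -0.0, 176.3]
ft_force: [-0.3, -0.8, -0.0]
finger_gap: 60.2
grip_force: 0.0
```

```bash
python3 - <<'E'
from bench import r
import cv2,pickle;from h import *
w=r.snapshot('wrist');w['st']=r.sense();pickle.dump(w,open('w1.pkl','wb'));cv2.imwrite('pics/w1.png',w['frame'][:,:,::-1])
c=np.array([541.4,65.6,63]);print(w['st']['tool_pos'],w['st']['tcp_rot'],wproj(w,c))
for k,a in(('loop',180),('m',202),('e',264)):
    t=np.radians(a+5.2);print(k,wproj(w,c+[45*np.cos(t),45*np.sin(t),24 if k=='loop' else 19]))
E
```

```text
[478.98346909  22.59944221 240.06927315] [ 1.79975271e+02 -3.14256912e-02  1.76342330e+02] (np.float64(378.25890408465574), np.float64(292.10711343686484))
loop (np.float64(376.2812375030705), np.float64(251.83096830110117))
m (np.float64(354.99985326008306), np.float64(257.03525876025776))
e (np.float64(327.3049713817248), np.float64(303.9255711184871))
```

View pics/w1.png

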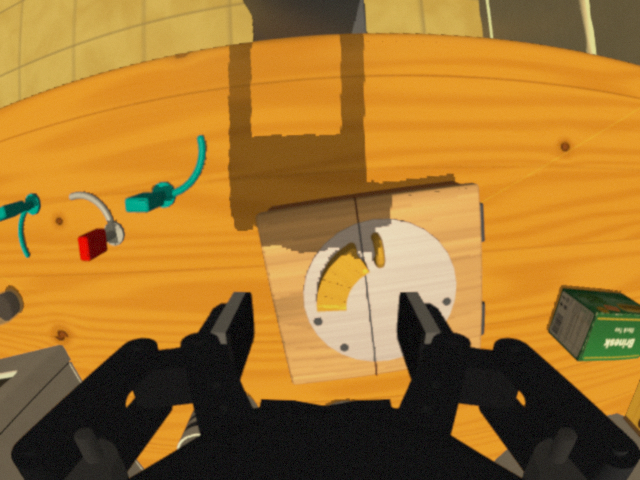

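The wrist view shows the plate around (380,291), the loop at (378,248), the socket from (360,262) to (330,305), and the red-gripped steel pin at (95,235) on the left. I'll refine the box pose by casting contours onto known heights, then move to the pin.

```bash
cat > plate.py <<'E'
from h import *
from scipy.optimize import least_squares
def wplane(w,u,v,z):
    o,d=wray(w,u,v);return o+d*(z-o[2])/d[2]
def fitplate(w,c0):
    # radial edge search: strongest brightness/saturation edge near the r=70 circle
    g=cv2.GaussianBlur(cv2.cvtColor(w['frame'],cv2.COLOR_RGB2HSV)[...,1].astype(np.float32),(0,0),1)
    P=[];c=np.array(c0,float)
    for a in np.radians(np.arange(0,360,3)):
        rr=np.arange(62,78,.5);uv=np.array([wproj(w,[c[0]+q*np.cos(a),c[1]+q*np.sin(a),63]) for q in rr],np.float32)
        s=cv2.remap(g,uv[:,0],uv[:,1],cv2.INTER_LINEAR).ravel();d=np.gradient(s);i=d.argmax()
        if d[i]>5 and 0<i<len(rr)-1: P.append(c[:2]+rr[i]*np.array([np.cos(a),np.sin(a)]))
    P=np.array(P)
    f=least_squares(lambda x:np.hypot(*(P-x[:2]).T)-x[2],[c[0],c[1],70],loss='soft_l1')
    return f.x,len(P),np.median(abs(f.fun))
E
python3 - <<'E'
import pickle;from plate import *
w=pickle.load(open('w1.pkl','rb'))
x,n,e=fitplate(w,[541.4,65.6]);print('plate',x,n,e);c=x[:2]
h=cv2.cvtColor(w['frame'],cv2.COLOR_RGB2HSV);H,s,v=h[...,0],h[...,1],h[...,2]
m=(H>17)&(H<32)&(s>150)&(v>60);m[:225]=0;m[320:]=0;m[:,:300]=0;m[:,400:]=0
for b in blobs(m,20):print(b)
ang=lambda p:np.degrees(np.arctan2(p[1]-c[1],p[0]-c[0]))%360
k=[b for b in blobs(m,20) if abs(b[1][0]-378)<8][0];p=wplane(w,*k[1],77);print('loop',p,ang(p)-180,np.hypot(*(p[:2]-c)))
# corners of lid z=60: pin red
m=((H<6)|(H>174))&(s>150)&(v>60);m[:,150:]=0;m[:200]=0;print('red',blobs(m,50))
print(wproj(w,[478.7,-216,47]),wproj(w,[478.7,-216,66]),wproj(w,[432,-273.6,4]))
E
```

```text
plate [544.70138673  68.28461528  69.21695173] 110 0.1575509309571288
([372, 233, 12, 34, 268], [378.0, 250.3])
([317, 243, 52, 68, 2039], [339.5, 279.0])
loop [498.53819962  64.2105222   77.        ] 5.043523376358422 46.342616230100404
red [([79, 230, 28, 30, 635], [92.2, 244.0])]
(np.float64(90.58252689424666), np.float64(238.78018123639035)) (np.float64(80.26975383420105), np.float64(243.87294110287843)) (np.float64(66.95802350423816), np.float64(193.47641361093787))
```

Emit:
{"method": "servo_tool", "body": {
  "fingers": [0.06,0.06,0.06,0.06,0.06,0.06,0.06,0.06,0.06],
  "linear": [
    [0,-0.03,0],
    [0,-0.065,0],
    [0,-0.1,0],
    [0,-0.14,0],
    [0,-0.18,0.02],
    [-0.01,-0.21,0.04],
    [-0.015,-0.235,0.06],
    [-0.015,-0.238,0.07],
    [-0.015,-0.238,0.07]
  ],
  "rotation": [
    [0,0,0],
    [0,0,0],
    [0,0,0],
    [0,0,0],
    [0,0,0],
    [0,0,0],
    [0,0,0],
    [0,0,0],
    [0,0,0]
  ]
}}

```text
time: 2.8
tool_pos: [478.3, -215.1, 168.2]
tcp_rot: [179.9, -0.2, 176.4]
ft_force: [0.2, 0.5, 0.2]
finger_gap: 60.0
grip_force: 0.0
```

```bash
python3 - <<'E'
from bench import r
import cv2,pickle;from h import *
w=r.snapshot('wrist');w['st']=r.sense();pickle.dump(w,open('w2.pkl','wb'));cv2.imwrite('pics/w2.png',w['frame'][:,:,::-1])
print(w['st']['tool_pos'],w['st']['tcp_rot'])
for p in([478.7,-216,47],[478.7,-216,66],[432,-273.6,4]):print(wproj(w,p))
E
```

```text
[ 478.99442973 -214.93756079  169.61055683] [ 1.79918614e+02 -9.98966334e-02  1.76416396e+02]
(np.float64(322.64370176817096), np.float64(245.60401533978222))
(np.float64(322.51469118683815), np.float64(253.84882072072773))
(np.float64(245.57580999894373), np.float64(177.52645849139134))
```

View pics/w2.png

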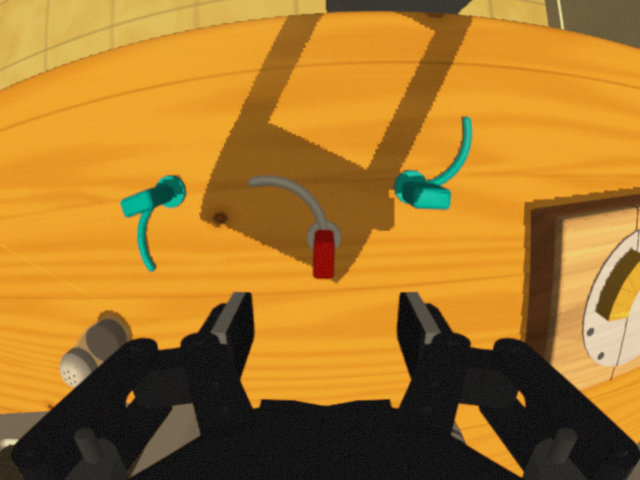

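The pin is in view: the foot at (323,237), the red grip from (315,230) to (333,278), the tip at (249,181), and turquoise pins on both sides, at (150,200) and (430,190). I'll measure the grip edges and the tip.

```bash
python3 - <<'E'
import pickle;from plate import *
w=pickle.load(open('w2.pkl','rb'))
h=cv2.cvtColor(w['frame'],cv2.COLOR_RGB2HSV);H,s,v=h[...,0],h[...,1],h[...,2]
m=((H<8)|(H>172))&(s>150)&(v>40);m[:200]=0;m[320:]=0;m[:,:280]=0;m[:,370:]=0
print('red',blobs(m,50))
for r0 in range(228,284,4):
    q=np.flatnonzero(m[r0]);print(r0,q[[0,-1]] if len(q) else '',end='; ')
print()
# top face far edge at z=66
ys,xs=np.nonzero(m)
for r0,z in((276,66),(256,66)):
    q=np.flatnonzero(m[r0]);print('z66',wplane(w,q[0]-.5,r0,z),wplane(w,q[-1]+.5,r0,z))
print('far top edge',wplane(w,323,ys.max()+.5,66),'near bottom edge',wplane(w,323,ys.min()-.5,28))
m=(s<90)&(v>60);m[:165]=0;m[255:]=0;m[:,:240]=0;m[:,350:]=0
for b in blobs(m,30):print('steel',b)
print('tip',wplane(w,248.5,181.5,4))
E
```

```text
red [([313, 230, 22, 48, 935], [323.5, 253.8])]
228 ; 232 [316 332]; 236 [315 333]; 240 [314 333]; 244 [314 333]; 248 [314 334]; 252 [314 333]; 256 [314 333]; 260 [314 333]; 264 [314 333]; 268 [314 333]; 272 [314 332]; 276 [315 332]; 280 ; 
z66 [ 493.30303309 -222.11623053   66.        ] [ 494.02905485 -210.53754902   66.        ]
z66 [ 479.76776669 -221.79056142   66.        ] [ 480.56102767 -209.14782108   66.        ]
far top edge [ 494.67495219 -216.71406048   66.        ] near bottom edge [ 471.98909508 -215.3944098    28.        ]
steel ([249, 176, 91, 72, 1157], [301.0, 204.1])
tip [ 435.32583895 -271.55470646    4.        ]
```

Emit:
{"method": "servo_tool", "body": {
  "fingers": [0.06,0.06,0.06,0.06,0.06,0.06,0.06,0.06,0.06],
  "linear": [
    [-0.0015,-0.0004,0.02],
    [-0.0015,-0.0004,0.045],
    [-0.0015,-0.0004,0.07],
    [-0.0015,-0.0004,0.09],
    [-0.0015,-0.0004,0.105],
    [-0.0015,-0.0004,0.115],
    [-0.0015,-0.0004,0.121],
    [-0.0015,-0.0004,0.121],
    [-0.0015,-0.0004,0.121]
  ],
  "rotation": [
    [0,0,1],
    [0,0,1],
    [0,0,1],
    [0,0,1],
    [0,0,1],
    [0,0,1],
    [0,0,1],
    [0,0,1],
    [0,0,1]
  ]
}}

```text
time: 3.75
tool_pos: [481.3, -217.2, 50.1]
tcp_rot: [-180.0, 0.1, 175.4]
ft_force: [0.5, 0.1, 0.2]
finger_gap: 59.9
grip_force: 0.0
```

Emit:
{"method": "servo_tool", "body": {
  "fingers": [0.03,0.02,0.014,0.01,0.005,0.005,0.005,0.005],
  "linear": [
    [0,0,0],
    [0,0,0],
    [0,0,0],
    [0,0,0],
    [0,0,0],
    [0,0,0],
    [0,0,0],
    [0,0,0]
  ],
  "rotation": [
    [0,0,0],
    [0,0,0],
    [0,0,0],
    [0,0,0],
    [0,0,0],
    [0,0,0],
    [0,0,0],
    [0,0,0]
  ],
  "force": 60
}}

```text
time: 4.55
tool_pos: [481.1, -217.3, 49.8]
tcp_rot: [-180.0, 0.0, 175.4]
ft_force: [-0.7, 0.4, 5.2]
finger_gap: 13.6
grip_force: 58.8
```

Emit:
{"method": "servo_tool", "body": {
  "fingers": [0.005,0.005,0.005,0.005,0.005,0.005,0.005,0.005,0.005,0.005],
  "linear": [
    [0,0,-0.02],
    [0,0,-0.055],
    [0,0,-0.09],
    [0,0,-0.12],
    [0,0.02,-0.14],
    [-0.01,0.055,-0.15],
    [-0.02,0.095,-0.15],
    [-0.03,0.135,-0.15],
    [-0.04,0.165,-0.15],
    [-0.045,0.18,-0.15]
  ],
  "rotation": [
    [0,0,0],
    [0,0,0],
    [0,0,0],
    [0,0,0],
    [0,0,0],
    [0,0,5],
    [0,0,10],
    [0,0,15],
    [0,0,18],
    [0,0,20]
  ]
}}

```text
time: 5.55
tool_pos: [540.3, -38.4, 198.7]
tcp_rot: [180.0, -0.1, 155.4]
ft_force: [1.9, -0.3, 0.1]
finger_gap: 13.4
grip_force: 58.5
```

Emit:
{"method": "servo_tool", "body": {
  "fingers": [0.005,0.005,0.005,0.005,0.005,0.005,0.005],
  "linear": [
    [0.007,0.03,0],
    [0.015,0.065,0],
    [0.023,0.1,0],
    [0.029,0.127,0.005],
    [0.0325,0.141,0.009],
    [0.0325,0.141,0.009],
    [0.0325,0.141,0.009]
  ],
  "rotation": [
    [0,0,2],
    [0,0,4],
    [0,0,6],
    [0,0,8],
    [0,0,10],
    [0,0,10.4],
    [0,0,10.4]
  ]
}}

```text
time: 6.25
tool_pos: [568.7, 100.5, 189.6]
tcp_rot: [-179.9, -0.1, 145.1]
ft_force: [0.5, -0.3, -1.2]
finger_gap: 13.4
grip_force: 58.6
```

```bash
python3 - <<'E'
from bench import r
import cv2,pickle;from plate import *
w=r.snapshot('wrist');w['st']=r.sense();pickle.dump(w,open('w3.pkl','wb'));cv2.imwrite('pics/w3.png',w['frame'][:,:,::-1])
print(w['st']['tool_pos'],w['st']['tcp_rot'],w['st']['ft_force'])
print(fitplate(w,[544,68]))
T=w['st']['tool_pos'];y=np.radians(w['st']['tcp_rot'][2]-180)
o=T+[45*np.sin(y),-45*np.cos(y),-49.8];print('pin o',o)
for a in(100,120,140,160,180,195,200):
    t=y+np.radians(a);print(a,np.round(wproj(w,o+[45*np.cos(t),45*np.sin(t),4]),1))
E
```

```text
[568.90758883  99.94494354 189.95510975] [-1.79951462e+02 -2.09562429e-02  1.45032771e+02] [-0.4117088  -0.39943434 -1.18093985]
(array([545.85008874,  68.77663134,  69.19995094]), 101, np.float64(0.19391295253352325))
pin o [543.11773719  63.06834456 140.15510975]
100 [323.2 273.3]
120 [311.8 243.9]
140 [289.9 218.9]
160 [260.5 202.4]
180 [228.  197.1]
195 [204.7 200.8]
200 [197.6 203.5]
```

View pics/w3.png

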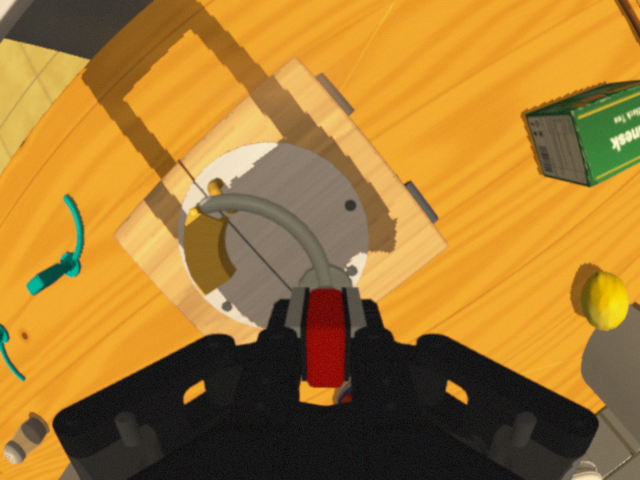

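The held pin is at the centre of the view, with its tip at about (202,206). The plate is behind it, partly in shadow, with its middle near (275,235). I'll measure the bar's edges to get the pin's true pose in the hand, in the same camera as the plate.

```bash
cat > pin.py <<'E'
from plate import *
def fitpin(w,zu,show=0):
    """bar edges near expected arc -> origin & tip angle in wrist-cam world coords, plane z=zu+4"""
    T=w['st']['tool_pos'];y=np.radians(w['st']['tcp_rot'][2]-180);o=T[:2]+45*np.array([np.sin(y),-np.cos(y)])
    g=cv2.GaussianBlur(w['frame'],(0,0),1).astype(np.float32)
    P=[]
    for a in range(112,194,3):
        t=y+np.radians(a);rr=np.arange(32,58,.5)
        uv=np.array([wproj(w,[o[0]+q*np.cos(t),o[1]+q*np.sin(t),zu+4]) for q in rr],np.float32)
        s=cv2.remap(g,uv[:,0],uv[:,1],cv2.INTER_LINEAR)[:,0];d=np.linalg.norm(np.gradient(s,axis=0),axis=1)
        # pair of edges ~8 mm apart with the largest sum
        b=max(((d[i]+d[j],i,j) for i in range(2,len(rr)-2) for j in range(i+14,min(i+20,len(rr)-2))))
        q=(rr[b[1]]+rr[b[2]])/2
        if show:print(a,q,round(float(b[0]),1),end=' | ')
        if b[0]>15:P.append(o+q*np.array([np.cos(t),np.sin(t)]))
    P=np.array(P)
    f=least_squares(lambda x:np.hypot(*(P-x).T)-45,o,loss='soft_l1',f_scale=.5)
    return o,f.x,len(P),np.median(abs(f.fun))
E
python3 - <<'E'
import pickle;from pin import *
w=pickle.load(open('w3.pkl','rb'));o,x,n,e=fitpin(w,140.2,1)
print('\nexp',o,'fit',x,n,e)
for uv in((199,206),(202,206)):
    p=wplane(w,*uv,144.2)[:2];d=p-x;print('tip ang',np.degrees(np.arctan2(d[1],d[0]))%360,np.hypot(*d))
crop=w['frame'][170:260,170:290,::-1];cv2.imwrite('pics/c3.png',cv2.resize(crop,None,fx=6,fy=6,interpolation=cv2.INTER_CUBIC))
E
```

```text
112 44.75 26.4 | 115 44.75 26.3 | 118 44.25 26.8 | 121 44.25 25.8 | 124 44.25 24.4 | 127 44.25 25.8 | 130 44.25 27.3 | 133 44.0 29.1 | 136 43.75 27.6 | 139 43.75 28.3 | 142 43.75 28.7 | 145 43.75 28.8 | 148 43.75 28.2 | 151 43.75 27.1 | 154 43.25 27.3 | 157 43.5 26.4 | 160 43.25 29.1 | 163 43.25 29.6 | 166 43.25 27.3 | 169 43.25 30.4 | 172 52.0 52.2 | 175 51.0 56.0 | 178 50.5 41.1 | 181 46.5 36.9 | 184 50.5 76.0 | 187 50.75 98.6 | 190 50.0 69.7 | 193 43.25 36.3 | 
exp [543.11773719  63.06834456] fit [542.60379863  62.00486041] 28 0.8949778039859311
tip ang 163.22238004929594 43.413643961965136
tip ang 161.28940677613193 42.93030546684181
```

View pics/c3.png

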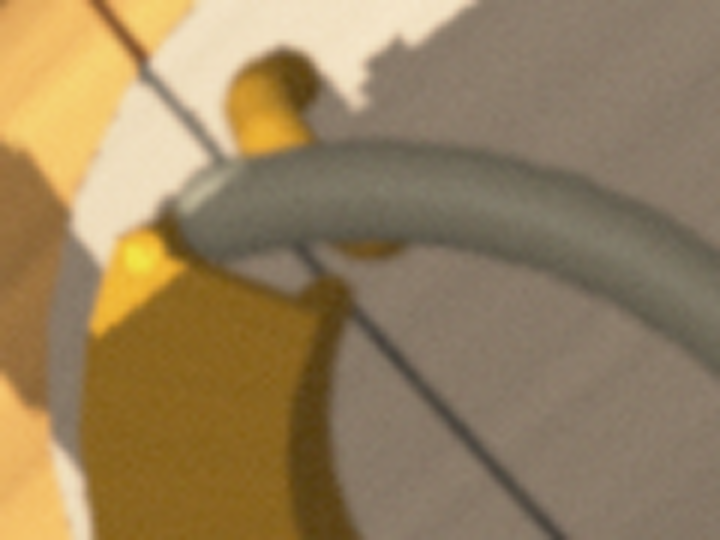

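The crop shows the bar's free tip end at crop (172,213), which is image (198.7,205.5). Above 170 deg the edge search locked onto the brass, so I'll refit using only the clean part.

```bash
sed -i 's/range(112,194,3)/range(112,170,3)/' pin.py; python3 - <<'E'
import pickle;from pin import *
w=pickle.load(open('w3.pkl','rb'));o,x,n,e=fitpin(w,140.2)
print('exp',o,'fit',x,n,e)
p=wplane(w,198.7,205.5,144.2)[:2];d=p-x;a=np.degrees(np.arctan2(d[1],d[0]))%360;print('tip ang',a,np.hypot(*d),'tool yaw',w['st']['tcp_rot'][2],'pin yaw by tip',a-200)
c=fitplate(w,[545,68])[0][:2];print('plate',c,'move needed',c-x,'joint',w['st']['joint_pos'].round(1))
# loop via top of arch & legs: view ray at px of loop outer leg top
for uv,z in(((170+285/6,170+60/6),87),):
    q=wplane(w,*uv,z)[:2]-c;print('loop far top',np.hypot(*q),np.degrees(np.arctan2(q[1],q[0]))-180+360)
# socket mouth top corners at z=82
for uv in((170+120/6,170+235/6),(170+345/6,170+288/6)):
    q=wplane(w,*uv,82)[:2]-c;print('mouth',np.hypot(*q),np.degrees(np.arctan2(q[1],q[0]))+360)
E
```

```text
exp [543.11773719  63.06834456] fit [544.94892922  62.35687554] 20 0.08840905772394336
tip ang 164.55697792965475 45.844754998466755 tool yaw 145.03277133457266 pin yaw by tip -35.44302207034525
plate [545.85258741  68.76916356] move needed [0.90365819 6.41228802] joint [  4.9   6.1  93.1  -0.   80.8 -50.1]
loop far top 54.25245042788225 356.2098657334326
mouth 56.808113674785524 206.2812780647053
mouth 32.05241318472514 193.8881374726671
```

Emit:
{"method": "servo_tool", "body": {
  "fingers": [0.005,0.005,0.005,0.005,0.005,0.005,0.005],
  "linear": [
    [0.0029,0.0058,0],
    [0.0029,0.0058,0.01],
    [0.0029,0.0058,0.025],
    [0.0029,0.0058,0.04],
    [0.0029,0.0058,0.05],
    [0.0029,0.0058,0.055],
    [0.0029,0.0058,0.055]
  ],
  "rotation": [
    [0,0,0],
    [0,0,0],
    [0,0,0],
    [0,0,0],
    [0,0,0],
    [0,0,0],
    [0,0,0]
  ]
}}

```text
time: 7.0
tool_pos: [569.3, 106.8, 133.8]
tcp_rot: [-179.9, -0.1, 145.0]
ft_force: [-0.0, -0.2, -0.6]
finger_gap: 13.1
grip_force: 58.6
```

```bash
python3 - <<'E'
from bench import r
import cv2,pickle;from pin import *
w=r.snapshot('wrist');w['st']=r.sense();pickle.dump(w,open('w4.pkl','wb'))
print(w['st']['tool_pos'],w['st']['tcp_rot'],w['st']['ft_force'])
c=fitplate(w,[546,68.8]);print(c);c=c[0][:2]
zu=w['st']['tool_pos'][2]-49.8;o,x,n,e=fitpin(w,zu);print('exp',o,'fit',x,n,e,'need',c-x)
q=wplane(pickle.load(open('w3.pkl','rb')),185.8,170,63)-wplane(pickle.load(open('w3.pkl','rb')),263.3,260,63);print('seam',np.degrees(np.arctan2(q[1],q[0])))
for k,rad,a,z in(('mouth out',57.5,207,82),('mouth in',32.5,207,82),('loop in leg',35,185,63),('loop out leg',55,185,63),('loop top',45,185,87)):
    t=np.radians(a);print(k,np.round(np.array(wproj(w,[c[0]+rad*np.cos(t),c[1]+rad*np.sin(t),z]))-[180,150],1)*6)
cv2.imwrite('pics/c4.png',cv2.resize(w['frame'][150:250,180:310,::-1],None,fx=6,fy=6,interpolation=cv2.INTER_CUBIC))
E
```

```text
[569.90879292 106.90967687 134.82892345] [-1.79968923e+02 -3.54888806e-02  1.44995663e+02] [ 0.45023326  0.35686156 -0.64251383]
(array([546.17693623,  68.91139928,  69.30325542]), 77, np.float64(0.1999980829121739))
exp [544.095063    70.04978882] fit [545.35721946  68.79453377] 20 0.0390684525075109 need [0.81971677 0.11686551]
seam -175.6701179397596
mouth out [-213.   517.8]
mouth in [ 25.2 648.6]
loop in leg [147.  466.8]
loop out leg [  6.6 306. ]
loop top [-20.4 444.6]
```

View pics/c4.png

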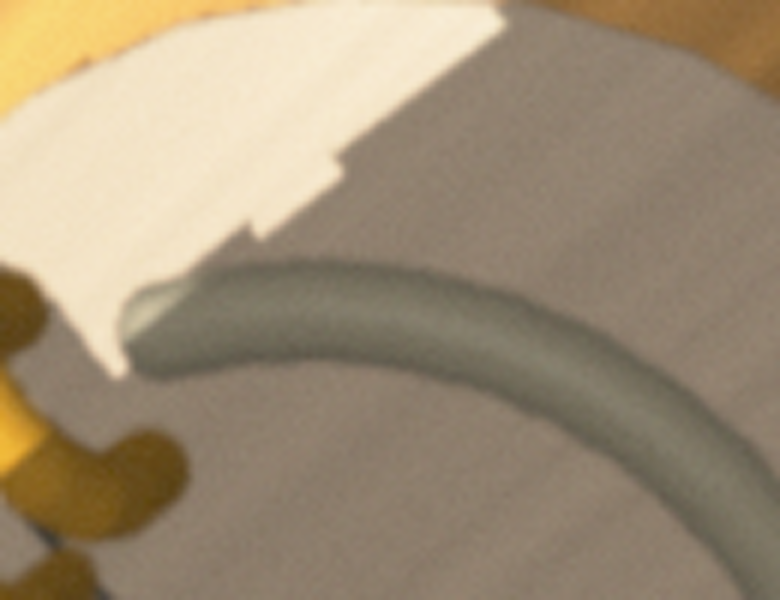

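The crop shows the tip at (125,330) short of the loop. The loop feet at (15,310) and (150,470) fall where my model puts them with box yaw about 5 deg, so the box pose is confirmed. I'll make the small correction and go down to about 1.5 mm above the plate.

Emit:
{"method": "servo_tool", "body": {
  "fingers": [0.005,0.005,0.005,0.005,0.005,0.005],
  "linear": [
    [-0.0006,0.0005,0.005],
    [-0.0006,0.0005,0.011],
    [-0.0006,0.0005,0.016],
    [-0.0006,0.0005,0.0195],
    [-0.0006,0.0005,0.0205],
    [-0.0006,0.0005,0.0205]
  ],
  "rotation": [
    [0,0,0],
    [0,0,0],
    [0,0,0],
    [0,0,0],
    [0,0,0],
    [0,0,0]
  ]
}}

```text
time: 7.65
tool_pos: [570.7, 107.0, 114.5]
tcp_rot: [-180.0, -0.0, 145.0]
ft_force: [-0.7, -0.5, -0.7]
finger_gap: 13.5
grip_force: 58.6
```

```bash
cat > chk.py <<'E'
from bench import r
import pickle,sys;from pin import *
w=r.snapshot('wrist');w['st']=r.sense();pickle.dump(w,open(sys.argv[1],'wb'))
s=w['st'];print(s['tool_pos'],s['tcp_rot'],s['ft_force'],s['wrist_torque'].round(2),s['time'])
f=fitplate(w,[546.2,68.9]);c=f[0][:2]
zu=s['tool_pos'][2]-49.8;o,x,n,e=fitpin(w,zu);y=np.radians(s['tcp_rot'][2])
R=np.array([[np.cos(y),np.sin(y)],[np.sin(y),-np.cos(y)]]) # columns: tool x, tool y
print('plate',f[0].round(2),f[1],'exp',o,'fit',x,n,round(e,2),'need world',(c-x).round(2),'need tool mm',(R.T@(c-x)).round(2),'bias+grasp (pin frame)',((R.T@(x-o))*[-1,1]).round(2))
E
python3 chk.py w5.pkl
```

```text
[570.95570428 107.03388741 114.83859151] [1.79999116e+02 2.77198040e-03 1.44997069e+02] [ 0.33855732  0.35737695 -0.6537845 ] [-0.01  0.04  0.04] 7.7
plate [546.11  69.02  69.26] 74 exp [545.14287889  70.17336591] fit [547.26347506  69.04651619] 20 0.11 need world [-1.15 -0.03] need tool mm [ 0.93 -0.68] bias+grasp (pin frame) [2.38 0.29]
```

Emit:
{"method": "servo_tool", "body": {
  "fingers": [0.005,0.005,0.005,0.005,0.005,0.005],
  "linear": [
    [0.0014,-0.0003,0],
    [0.003,-0.0004,0],
    [0.005,-0.0006,0],
    [0.007,-0.0009,0],
    [0.0083,-0.0012,0],
    [0.0083,-0.0012,0]
  ],
  "rotation": [
    [0,0,-1.2],
    [0,0,-3.3],
    [0,0,-6],
    [0,0,-8.5],
    [0,0,-10],
    [0,0,-10]
  ]
}}

```text
time: 8.3
tool_pos: [563.4, 110.9, 115.0]
tcp_rot: [180.0, 0.0, 155.0]
ft_force: [-1.1, 1.0, -0.9]
finger_gap: 13.1
grip_force: 58.7
```

```bash
python3 chk.py w6.pkl; python3 - <<'E'
import cv2,pickle
w=pickle.load(open('w6.pkl','rb'));cv2.imwrite('pics/c6.png',cv2.resize(w['frame'][170:300,180:350,::-1],None,fx=4.5,fy=4.5,interpolation=cv2.INTER_CUBIC))
E
```

```text
[563.49163986 110.8482101  114.99763104] [1.79989507e+02 1.71555249e-02 1.54978788e+02] [-0.58328939  0.45293128 -0.44052582] [0.01 0.01 0.01] 8.35
plate [545.68  69.25  69.02] 77 exp [544.45872039  70.07140325] fit [546.83591134  69.36212502] 20 0.1 need world [-1.16 -0.11] need tool mm [ 1.   -0.59] bias+grasp (pin frame) [2.45 0.36]
```

View pics/c6.png

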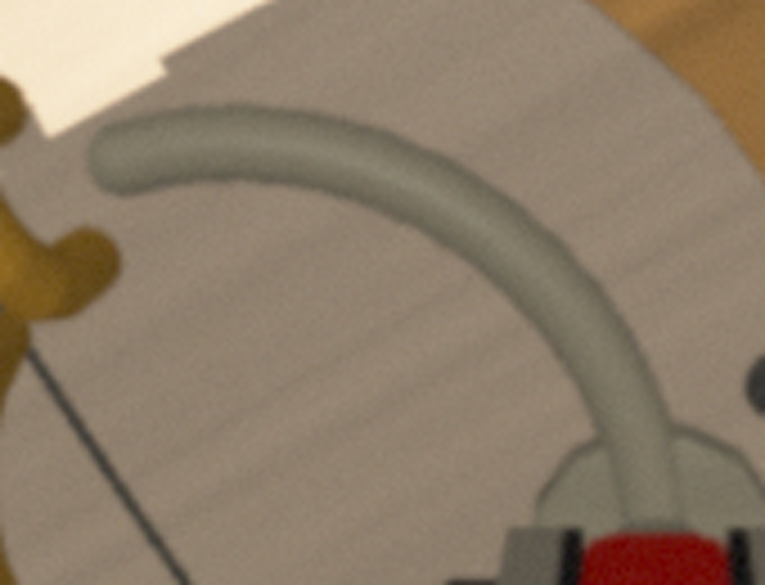

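The crop shows the tip at (100,158) heading for the middle of the gap between the loop's feet at (15,105) and (100,260). I'll apply the remaining correction while turning 12 deg, slowly.

Emit:
{"method": "servo_tool", "body": {
  "fingers": [0.005,0.005,0.005,0.005,0.005,0.005,0.005,0.005,0.005,0.005],
  "linear": [
    [0.0008,-0.0005,0],
    [0.002,-0.0006,0],
    [0.0032,-0.0007,0],
    [0.0043,-0.0008,0],
    [0.0055,-0.001,0],
    [0.0067,-0.0012,0],
    [0.0078,-0.0014,0],
    [0.009,-0.0016,0],
    [0.0101,-0.0019,0],
    [0.0101,-0.0019,0]
  ],
  "rotation": [
    [0,0,0],
    [0,0,-1.5],
    [0,0,-3],
    [0,0,-4.5],
    [0,0,-6],
    [0,0,-7.5],
    [0,0,-9],
    [0,0,-10.5],
    [0,0,-12],
    [0,0,-12]
  ]
}}

```text
time: 9.35
tool_pos: [553.3, 113.4, 114.8]
tcp_rot: [-180.0, -0.0, 167.1]
ft_force: [-0.2, 0.9, -0.6]
finger_gap: 13.2
grip_force: 58.7
```

```bash
python3 chk.py w7.pkl
```

```text
[553.42276787 113.34389176 114.79793626] [-1.79998138e+02  2.62564057e-03  1.67007972e+02] [ 0.1843409   0.231005   -1.91511816] [-0.06  0.02 -0.01] 9.4
plate [545.81  69.28  69.22] 82 exp [543.30607137  69.49583078] fit [545.8307407   69.54503858] 20 0.07 need world [-0.02 -0.27] need tool mm [-0.04 -0.27] bias+grasp (pin frame) [2.45 0.62]
```

Emit:
{"method": "servo_tool", "body": {
  "fingers": [0.005,0.005,0.005,0.005,0.005,0.005,0.005,0.005,0.005],
  "linear": [
    [0.0016,-0.0003,0],
    [0.0031,-0.0005,0],
    [0.0047,-0.0007,0],
    [0.0062,-0.001,0],
    [0.0078,-0.0013,0],
    [0.0093,-0.0017,0],
    [0.0108,-0.0021,0],
    [0.0123,-0.0026,0],
    [0.0123,-0.0026,0]
  ],
  "rotation": [
    [0,0,-2],
    [0,0,-4],
    [0,0,-6],
    [0,0,-8],
    [0,0,-10],
    [0,0,-12],
    [0,0,-14],
    [0,0,-16],
    [0,0,-16]
  ]
}}

```text
time: 10.3
tool_pos: [540.8, 113.6, 114.8]
tcp_rot: [180.0, -0.0, -177.0]
ft_force: [-0.7, 0.2, -0.7]
finger_gap: 13.2
grip_force: 58.7
```

```bash
python3 chk.py w8.pkl; python3 - <<'E'
import cv2,pickle
w=pickle.load(open('w8.pkl','rb'));cv2.imwrite('pics/c8.png',cv2.resize(w['frame'][170:300,200:370,::-1],None,fx=4.5,fy=4.5,interpolation=cv2.INTER_CUBIC))
E
```

```text
[540.91779487 113.57204564 114.82563884] [-1.79999951e+02  4.63137100e-03 -1.77060036e+02] [-0.7188181   0.24676468 -0.56964103] [-0.01 -0.    0.03] 10.35
plate [545.3   69.03  69.06] 87 exp [543.22582385  68.63127348] fit [545.74689828  69.50684868] 20 0.09 need world [-0.45 -0.48] need tool mm [ 0.47 -0.45] bias+grasp (pin frame) [2.56 0.75]
```

View pics/c8.png

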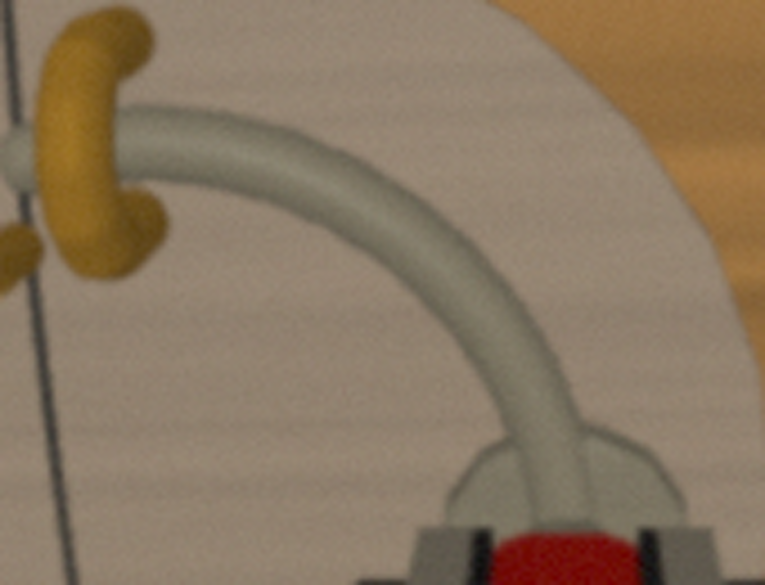

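The pin is through the loop, with its tip at (10,155) just before the socket's mouth. The bar runs about 1 mm inside of centre in the loop, which agrees with the fit. I'll correct by 0.7 mm and turn 18 deg to just before the earliest possible cushion position.

Emit:
{"method": "servo_tool", "body": {
  "fingers": [0.005,0.005,0.005,0.005,0.005],
  "linear": [
    [0.0007,-0.0004,0],
    [0.0015,-0.0004,0],
    [0.0023,-0.0005,0],
    [0.0038,-0.0006,0],
    [0.0038,-0.0006,0]
  ],
  "rotation": [
    [0,0,0],
    [0,0,-1],
    [0,0,-2],
    [0,0,-4],
    [0,0,-4]
  ]
}}

```text
time: 10.85
tool_pos: [537.0, 112.8, 114.7]
tcp_rot: [-180.0, -0.0, -172.9]
ft_force: [-0.2, 1.5, -1.9]
finger_gap: 13.6
grip_force: 58.7
```

```bash
python3 chk.py w9.pkl
```

```text
[537.06503612 112.7791559  114.79020758] [-1.79998086e+02 -2.45703458e-03 -1.73016143e+02] [ 0.53470777 -1.11159712 -0.73079812] [0.03 0.02 0.06] 10.9
plate [545.53  69.21  69.28] 91 exp [542.53657183  68.11303567] fit [545.0737921   69.31293547] 20 0.1 need world [ 0.45 -0.1 ] need tool mm [-0.44 -0.15] bias+grasp (pin frame) [2.66 0.88]
```

Emit:
{"method": "servo_tool", "body": {
  "fingers": [0.005,0.005,0.005,0.005,0.005,0.005,0.005,0.005,0.005,0.005],
  "linear": [
    [0.0006,0,0],
    [0.0014,-0.0002,0],
    [0.0021,-0.0002,0],
    [0.0029,-0.0003,0],
    [0.0037,-0.0004,0],
    [0.0045,-0.0005,0],
    [0.0052,-0.0006,0],
    [0.006,-0.0008,0],
    [0.0076,-0.0011,0],
    [0.0076,-0.0011,0]
  ],
  "rotation": [
    [0,0,-1],
    [0,0,-2],
    [0,0,-3],
    [0,0,-4],
    [0,0,-5],
    [0,0,-6],
    [0,0,-7],
    [0,0,-8],
    [0,0,-10],
    [0,0,-10]
  ]
}}

```text
time: 11.9
tool_pos: [529.6, 110.7, 114.8]
tcp_rot: [180.0, -0.0, -162.9]
ft_force: [-0.0, 0.1, -1.4]
finger_gap: 13.3
grip_force: 58.7
```

```bash
python3 chk.py w10.pkl
```

```text
[529.6835551  110.73955773 114.78347667] [-1.79997338e+02  5.20728440e-05 -1.63016667e+02] [ 0.03866392 -1.06184726 -2.3141829 ] [-0.05 -0.01 -0.  ] 11.95
plate [545.21  68.93  69.12] 90 exp [542.82776311  67.70201835] fit [545.00262635  69.19253258] 20 0.16 need world [ 0.21 -0.26] need tool mm [-0.13 -0.31] bias+grasp (pin frame) [2.52 0.79]
```

Emit:
{"method": "servo_tool", "body": {
  "fingers": [0.005,0.005,0.005,0.005,0.005,0.005],
  "linear": [
    [0.0008,-0.0002,0],
    [0.0016,-0.0003,0],
    [0.0023,-0.0004,0],
    [0.0031,-0.0005,0],
    [0.0039,-0.0006,0],
    [0.0039,-0.0006,0]
  ],
  "rotation": [
    [0,0,-1],
    [0,0,-2],
    [0,0,-3],
    [0,0,-4],
    [0,0,-5],
    [0,0,-5]
  ]
}}

```text
time: 12.55
tool_pos: [526.1, 109.0, 114.8]
tcp_rot: [180.0, -0.0, -158.0]
ft_force: [-0.4, 1.4, -0.3]
finger_gap: 13.1
grip_force: 58.7
```

```bash
python3 chk.py w11.pkl
```

```text
[526.13311398 109.05446188 114.79449878] [ 1.79998600e+02 -5.50864927e-05 -1.57999805e+02] [-0.27512525 -0.17469893 -0.69776606] [ 0.02  0.01 -0.05] 12.6
plate [545.09  68.89  69.07] 88 exp [542.99055254  67.33124574] fit [544.74719523  68.39873141] 19 0.25 need world [0.34 0.49] need tool mm [-0.5   0.32] bias+grasp (pin frame) [2.03 0.33]
```

Emit:
{"method": "servo_tool", "body": {
  "fingers": [0.005,0.005,0.005,0.005,0.005],
  "linear": [
    [0.0004,0,0],
    [0.0008,-0.0001,0],
    [0.0012,-0.0001,0],
    [0.0016,-0.0001,0],
    [0.0016,-0.0001,0]
  ],
  "rotation": [
    [0,0,-0.5],
    [0,0,-1],
    [0,0,-1.5],
    [0,0,-2],
    [0,0,-2]
  ]
}}

```text
time: 13.1
tool_pos: [524.6, 108.3, 114.8]
tcp_rot: [-180.0, -0.0, -156.0]
ft_force: [-1.1, -0.9, -2.1]
finger_gap: 12.9
grip_force: 58.7
```

```bash
cat > f.py <<'E'
from bench import r;s=r.sense();print(s['time'],s['tool_pos'].round(2),s['tcp_rot'][2].round(2),'F',s['ft_force'].round(1),'M',s['wrist_torque'].round(2))
E
python3 f.py
```

```text
13.1 [524.65 108.33 114.77] -155.98 F [-1.1 -0.9 -2.1] M [ 0.07 -0.   -0.02]
```

Emit:
{"method": "servo_tool", "body": {
  "fingers": [0.005,0.005,0.005,0.005,0.005],
  "linear": [
    [0.0004,0,0],
    [0.0008,-0.0001,0],
    [0.0012,-0.0001,0],
    [0.0016,-0.0001,0],
    [0.0016,-0.0001,0]
  ],
  "rotation": [
    [0,0,-0.5],
    [0,0,-1],
    [0,0,-1.5],
    [0,0,-2],
    [0,0,-2]
  ]
}}

```text
time: 13.6
tool_pos: [523.2, 107.6, 114.8]
tcp_rot: [180.0, -0.0, -154.0]
ft_force: [-0.5, 0.7, -1.1]
finger_gap: 13.2
grip_force: 58.7
```

```bash
python3 f.py
```

```text
13.6 [523.24 107.61 114.78] -153.98 F [-0.5  0.7 -1.1] M [ 0.04 -0.   -0.05]
```

Emit:
{"method": "servo_tool", "body": {
  "fingers": [0.005,0.005,0.005,0.005,0.005],
  "linear": [
    [0.0004,0,0],
    [0.0008,-0.0001,0],
    [0.0012,-0.0001,0],
    [0.0016,-0.0001,0],
    [0.0016,-0.0001,0]
  ],
  "rotation": [
    [0,0,-0.5],
    [0,0,-1],
    [0,0,-1.5],
    [0,0,-2],
    [0,0,-2]
  ]
}}

```text
time: 14.1
tool_pos: [521.9, 106.8, 114.8]
tcp_rot: [180.0, -0.0, -152.0]
ft_force: [-0.8, -0.1, -1.4]
finger_gap: 13.1
grip_force: 58.7
```

```bash
python3 chk.py w12.pkl; python3 f.py
```

```text
[521.88678427 106.82192567 114.78902062] [-1.79999801e+02  2.23387959e-04 -1.52001280e+02] [ 1.63523482 -0.06972815 -0.92232022] [0.05 0.   0.  ] 14.15
plate [545.3   69.12  69.31] 93 exp [543.01211691  67.08881202] fit [544.68745134  68.57937148] 20 0.22 need world [0.61 0.54] need tool mm [-0.79  0.19] bias+grasp (pin frame) [2.18 0.53]
14.15 [521.89 106.82 114.79] -152.0 F [ 1.6 -0.1 -0.9] M [0.05 0.   0.  ]
```

Emit:
{"method": "servo_tool", "body": {
  "fingers": [0.005,0.005,0.005,0.005,0.005],
  "linear": [
    [0.0003,0,0],
    [0.0006,-0.0001,0],
    [0.0009,-0.0001,0],
    [0.0013,-0.0001,0],
    [0.0013,-0.0001,0]
  ],
  "rotation": [
    [0,0,-0.5],
    [0,0,-1],
    [0,0,-1.5],
    [0,0,-2],
    [0,0,-2]
  ]
}}

```text
time: 14.65
tool_pos: [520.8, 106.1, 114.8]
tcp_rot: [-180.0, -0.0, -150.0]
ft_force: [-0.6, 0.2, -0.8]
finger_gap: 13.4
grip_force: 58.7
```

```bash
python3 f.py
```

```text
14.65 [520.77 106.09 114.8 ] -149.98 F [-0.6  0.2 -0.8] M [ 0.05 -0.07 -0.02]
```

Emit:
{"method": "servo_tool", "body": {
  "fingers": [0.005,0.005,0.005,0.005,0.005],
  "linear": [
    [0.0004,0,0],
    [0.0008,-0.0001,0],
    [0.0012,-0.0001,0],
    [0.0016,-0.0001,0],
    [0.0016,-0.0001,0]
  ],
  "rotation": [
    [0,0,-0.5],
    [0,0,-1],
    [0,0,-1.5],
    [0,0,-2],
    [0,0,-2]
  ]
}}

```text
time: 15.15
tool_pos: [519.4, 105.2, 114.8]
tcp_rot: [180.0, -0.0, -148.0]
ft_force: [-0.1, -0.8, -0.6]
finger_gap: 13.4
grip_force: 58.7
```

```bash
python3 f.py
```

```text
15.15 [519.43 105.22 114.78] -147.98 F [-0.1 -0.8 -0.6] M [0.04 0.02 0.03]
```

Emit:
{"method": "servo_tool", "body": {
  "fingers": [0.005,0.005,0.005,0.005,0.005],
  "linear": [
    [0.0004,0,0],
    [0.0008,-0.0001,0],
    [0.0012,-0.0001,0],
    [0.0016,-0.0001,0],
    [0.0016,-0.0001,0]
  ],
  "rotation": [
    [0,0,-0.5],
    [0,0,-1],
    [0,0,-1.5],
    [0,0,-2],
    [0,0,-2]
  ]
}}

```text
time: 15.65
tool_pos: [518.1, 104.3, 114.8]
tcp_rot: [-180.0, 0.0, -146.0]
ft_force: [-0.9, -0.1, -0.6]
finger_gap: 12.7
grip_force: 58.7
```

```bash
python3 f.py
```

```text
15.65 [518.14 104.31 114.82] -145.98 F [-0.9 -0.1 -0.6] M [-0.02 -0.01 -0.01]
```

Emit:
{"method": "servo_tool", "body": {
  "fingers": [0.005,0.005,0.005,0.005,0.005],
  "linear": [
    [0.0004,0,0],
    [0.0008,-0.0001,0],
    [0.0012,-0.0001,0],
    [0.0016,-0.0001,0],
    [0.0016,-0.0001,0]
  ],
  "rotation": [
    [0,0,-0.5],
    [0,0,-1],
    [0,0,-1.5],
    [0,0,-2],
    [0,0,-2]
  ]
}}

```text
time: 16.15
tool_pos: [516.9, 103.3, 114.8]
tcp_rot: [-180.0, -0.0, -144.0]
ft_force: [-0.6, -0.3, -0.8]
finger_gap: 13.1
grip_force: 58.7
```

```bash
python3 chk.py w13.pkl; python3 f.py
```

```text
[516.85459127 103.32725207 114.78313395] [ 1.79998903e+02 -2.27366841e-03 -1.43998578e+02] [ 0.79186172  0.17549454 -0.39073085] [ 0.03 -0.    0.08] 16.2
plate [545.    68.7   69.11] 95 exp [543.30583122  66.92214384] fit [544.83396084  68.88389245] 20 0.3 need world [ 0.17 -0.19] need tool mm [-0.03 -0.25] bias+grasp (pin frame) [2.39 0.69]
16.2 [516.85 103.33 114.78] -144.0 F [ 0.8  0.2 -0.4] M [ 0.03 -0.    0.08]
```

Emit:
{"method": "servo_tool", "body": {
  "fingers": [0.005,0.005,0.005,0.005,0.005],
  "linear": [
    [0.0004,-0.0001,0],
    [0.0008,-0.0002,0],
    [0.0012,-0.0002,0],
    [0.0016,-0.0002,0],
    [0.0016,-0.0002,0]
  ],
  "rotation": [
    [0,0,-0.5],
    [0,0,-1],
    [0,0,-1.5],
    [0,0,-2],
    [0,0,-2]
  ]
}}

```text
time: 16.7
tool_pos: [515.7, 102.2, 114.8]
tcp_rot: [180.0, 0.0, -142.0]
ft_force: [0.3, -1.1, -0.4]
finger_gap: 13.1
grip_force: 58.7
```

```bash
python3 f.py
```

```text
16.7 [515.69 102.2  114.81] -141.98 F [ 0.3 -1.1 -0.4] M [0.   0.05 0.02]
```

Emit:
{"method": "servo_tool", "body": {
  "fingers": [0.005,0.005,0.005,0.005,0.005],
  "linear": [
    [0.0004,0,0],
    [0.0008,-0.0001,0],
    [0.0012,-0.0001,0],
    [0.0016,-0.0001,0],
    [0.0016,-0.0001,0]
  ],
  "rotation": [
    [0,0,-0.5],
    [0,0,-1],
    [0,0,-1.5],
    [0,0,-2],
    [0,0,-2]
  ]
}}

```text
time: 17.2
tool_pos: [514.5, 101.1, 114.8]
tcp_rot: [-180.0, -0.0, -140.0]
ft_force: [1.0, -1.0, -1.4]
finger_gap: 12.7
grip_force: 58.7
```

```bash
python3 f.py
```

```text
17.2 [514.48 101.12 114.79] -139.98 F [ 1.  -1.  -1.4] M [ 0.03  0.05 -0.  ]
```

Emit:
{"method": "servo_tool", "body": {
  "fingers": [0.005,0.005,0.005,0.005,0.005],
  "linear": [
    [0.0004,0,0],
    [0.0008,-0.0001,0],
    [0.0012,-0.0001,0],
    [0.0016,-0.0001,0],
    [0.0016,-0.0001,0]
  ],
  "rotation": [
    [0,0,-0.5],
    [0,0,-1],
    [0,0,-1.5],
    [0,0,-2],
    [0,0,-2]
  ]
}}

```text
time: 17.7
tool_pos: [513.2, 100.1, 114.8]
tcp_rot: [180.0, -0.0, -138.0]
ft_force: [-0.9, -0.2, -0.7]
finger_gap: 13.1
grip_force: 58.7
```

```bash
python3 f.py
```

```text
17.7 [513.25 100.1  114.78] -137.98 F [-0.9 -0.2 -0.7] M [ 0.12  0.09 -0.01]
```

Emit:
{"method": "servo_tool", "body": {
  "fingers": [0.005,0.005,0.005,0.005,0.005],
  "linear": [
    [0.0004,0,0],
    [0.0008,-0.0001,0],
    [0.0012,-0.0001,0],
    [0.0016,-0.0001,0],
    [0.0016,-0.0001,0]
  ],
  "rotation": [
    [0,0,-0.5],
    [0,0,-1],
    [0,0,-1.5],
    [0,0,-2],
    [0,0,-2]
  ]
}}

```text
time: 18.2
tool_pos: [511.9, 99.1, 114.7]
tcp_rot: [180.0, -0.0, -136.0]
ft_force: [-3.6, 1.8, -0.2]
finger_gap: 13.4
grip_force: 58.8
```

```bash
python3 chk.py w14.pkl;python3 f.py
```

```text
[511.98527696  99.07088996 114.70641499] [ 1.79969101e+02 -1.11848184e-02 -1.36002580e+02] [-2.3906551   1.85554192 -0.16705305] [ 0.4   0.52 -0.16] 18.25
plate [544.96  68.42  69.  ] 89 exp [543.24344584  66.69919123] fit [541.17035493  59.67142823] 20 1.67 need world [3.79 8.75] need tool mm [-8.81  3.66] bias+grasp (pin frame) [-6.37 -3.62]
18.25 [511.99  99.07 114.71] -136.0 F [-2.4  1.9 -0.2] M [ 0.4   0.52 -0.16]
```

Contact is felt: 3–4 N against the tip's motion, with a clear wrist moment. I'll press a little further.

Emit:
{"method": "servo_tool", "body": {
  "fingers": [0.005,0.005,0.005,0.005],
  "linear": [
    [0.0002,0,0],
    [0.0004,0,0],
    [0.0004,0,0],
    [0.0004,0,0]
  ],
  "rotation": [
    [0,0,-0.25],
    [0,0,-0.5],
    [0,0,-0.5],
    [0,0,-0.5]
  ]
}}

```text
time: 18.65
tool_pos: [511.8, 98.7, 114.7]
tcp_rot: [180.0, -0.0, -135.5]
ft_force: [-5.0, 2.8, 0.8]
finger_gap: 13.3
grip_force: 58.9
```

```bash
python3 f.py
```

```text
18.65 [511.81  98.75 114.73] -135.5 F [-5.   2.8  0.8] M [ 0.58  0.72 -0.23]
```

Emit:
{"method": "servo_tool", "body": {
  "fingers": [0.005,0.005,0.005,0.005,0.005,0.005,0.005,0.005],
  "linear": [
    [0.0001,0,0],
    [0.0001,0,0],
    [0.0001,0,0],
    [0.0001,0,0],
    [0.0001,0,0],
    [0.0001,0,0],
    [0.0001,0,0],
    [0.0001,0,0]
  ],
  "rotation": [
    [0,0,0],
    [0,0,0],
    [0,0,0],
    [0,0,0],
    [0,0,0],
    [0,0,0],
    [0,0,0],
    [0,0,0]
  ]
}}

```text
time: 19.45
tool_pos: [511.8, 98.7, 114.7]
tcp_rot: [180.0, -0.0, -135.5]
ft_force: [-3.8, 4.5, 1.0]
finger_gap: 13.5
grip_force: 58.9
```

```bash
python3 f.py
```

```text
19.45 [511.79  98.67 114.73] -135.51 F [-3.8  4.5  1. ] M [ 0.65  0.77 -0.23]
```

Held about 6 N for over 0.8 s. Now I'll ease off about 1.2 mm to unload the cushion and lower the pin onto the plate.

Emit:
{"method": "servo_tool", "body": {
  "fingers": [0.005,0.005,0.005,0.005,0.005,0.005,0.005],
  "linear": [
    [-0.0004,0,0],
    [-0.0008,0,0],
    [-0.0012,0,0.0003],
    [-0.0012,0,0.0007],
    [-0.0012,0,0.0011],
    [-0.0012,0,0.0014],
    [-0.0012,0,0.0014]
  ],
  "rotation": [
    [0,0,0.5],
    [0,0,1],
    [0,0,1.5],
    [0,0,1.5],
    [0,0,1.5],
    [0,0,1.5],
    [0,0,1.5]
  ]
}}

```text
time: 20.15
tool_pos: [512.7, 99.3, 113.3]
tcp_rot: [-180.0, -0.0, -137.0]
ft_force: [-3.2, 2.1, 0.3]
finger_gap: 13.3
grip_force: 59.0
```

```bash
python3 f.py
```

```text
20.15 [512.74  99.27 113.34] -137.0 F [-3.2  2.1  0.3] M [ 0.26  0.42 -0.12]
```

Emit:
{"method": "servo_tool", "body": {
  "fingers": [0.005,0.005,0.005,0.005,0.005],
  "linear": [
    [-0.0003,0,0.0002],
    [-0.0006,0,0.0004],
    [-0.0006,0,0.0006],
    [-0.0006,0,0.0006],
    [-0.0006,0,0.0006]
  ],
  "rotation": [
    [0,0,0.4],
    [0,0,0.8],
    [0,0,0.8],
    [0,0,0.8],
    [0,0,0.8]
  ]
}}

```text
time: 20.65
tool_pos: [513.4, 99.7, 112.9]
tcp_rot: [-180.0, 0.0, -137.8]
ft_force: [-1.9, -0.3, -0.3]
finger_gap: 13.3
grip_force: 59.0
```

```bash
python3 f.py
```

```text
20.65 [513.35  99.71 112.9 ] -137.81 F [-1.9 -0.3 -0.3] M [ 0.03  0.15 -0.08]
```

Emit:
{"method": "servo_tool", "body": {
  "fingers": [0.005,0.005,0.005,0.005,0.005],
  "linear": [
    [0,0,0.0002],
    [0,0,0.0004],
    [0,0,0.0006],
    [0,0,0.0006],
    [0,0,0.0006]
  ],
  "rotation": [
    [0,0,0],
    [0,0,0],
    [0,0,0],
    [0,0,0],
    [0,0,0]
  ]
}}

```text
time: 21.15
tool_pos: [513.4, 99.7, 112.8]
tcp_rot: [-180.0, 0.0, -137.8]
ft_force: [-4.5, 0.3, 6.0]
finger_gap: 13.0
grip_force: 59.8
```

```bash
python3 f.py
```

```text
21.15 [513.36  99.72 112.83] -137.8 F [-4.5  0.3  6. ] M [-0.08  0.76 -0.17]
```

The pin is on the plate (6 N up, and z as predicted). Now I'll release it and go straight up.

Emit:
{"method": "servo_tool", "body": {
  "fingers": [0.005,0.014,0.016,0.02,0.026,0.034,0.04,0.04],
  "linear": [
    [0,0,-0.0003],
    [0,0,-0.0003],
    [0,0,-0.0003],
    [0,0,-0.0003],
    [0,0,-0.0003],
    [0,0,-0.0003],
    [0,0,-0.0003],
    [0,0,-0.0003]
  ],
  "rotation": [
    [0,0,0],
    [0,0,0],
    [0,0,0],
    [0,0,0],
    [0,0,0],
    [0,0,0],
    [0,0,0],
    [0,0,0]
  ],
  "force": 20
}}

```text
time: 21.95
tool_pos: [513.2, 99.8, 112.4]
tcp_rot: [180.0, -0.0, -137.8]
ft_force: [0.3, -0.1, 0.2]
finger_gap: 40.0
grip_force: 0.0
```

Emit:
{"method": "servo_tool", "body": {
  "fingers": [0.04,0.04,0.04,0.04,0.04,0.04,0.04,0.04],
  "linear": [
    [0,0,-0.003],
    [0,0,-0.01],
    [0,0,-0.025],
    [0,0,-0.045],
    [0,0,-0.065],
    [0,0,-0.08],
    [0,0,-0.085],
    [0,0,-0.085]
  ],
  "rotation": [
    [0,0,0],
    [0,0,0],
    [0,0,0],
    [0,0,0],
    [0,0,0],
    [0,0,0],
    [0,0,0],
    [0,0,0]
  ]
}}

```text
time: 22.75
tool_pos: [513.8, 99.9, 198.8]
tcp_rot: [-179.9, 0.1, -137.8]
ft_force: [-0.1, 0.2, -0.1]
finger_gap: 39.7
grip_force: 0.0
```

```bash
python3 - <<'E'
from bench import r
import pickle;from pin import *
w=r.snapshot('wrist');s=w['st']=r.sense();pickle.dump(w,open('w15.pkl','wb'))
print(s['tool_pos'],s['tcp_rot'],s['ft_force'],s['finger_gap'])
print(fitplate(w,[545,68.7]))
cv2.imwrite('pics/w15.png',w['frame'][:,:,::-1])
E
```

```text
[513.22962632  99.80271473 197.57349434] [-1.79985902e+02  1.76928987e-02 -1.37807425e+02] [-0.40201801 -0.31264997  0.03037152] 40.17069490926544
(array([544.91762841,  68.28117824,  69.08532498]), 113, np.float64(0.15723397530220495))
```

View pics/w15.png

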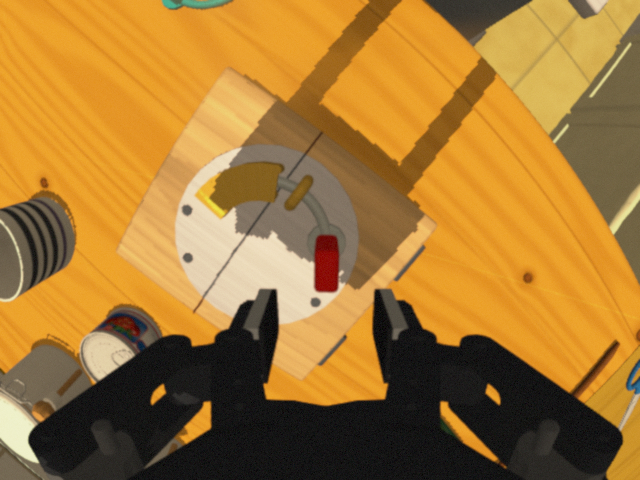

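The view shows the pin lying flat, through the loop at (299,192) and into the socket at (278,185). The red grip at (327,264) stands centred under the open jaws, and nothing else has been disturbed. Handing in.

```bash
python3 -c "
from bench import r
print(r.hand_in())"
```

```text
the job is handed in; nothing more can be done
None
```

I turned the pin through the loop into the socket, pressed it on the cushion at about 6 N for over 0.8 s, laid it flat on the plate and released it. The job is handed in, but the hand-in gave no verdict, so I can't say whether it passed.

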